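Present a filter plate to the plate reader, label up

TASK

First slide the plate reader's shutter fully home to its end stop, so that the window is bare. Then pick up the filter plate that lies label up (leave the face-down one, already read, where it lies), find its frosted label end by the small notch in one corner, and hold it level and label up about 5 cm above the window, the middle of the label field over the middle of the window and the notched end pointing straight towards the reader's post. Finish while still holding it there; do not put it down or let go.

Things in the scene. Friction and masses are not known exactly. Their poses are not given: they have to be found in the camera images.
- reader: Fixed grey plate reader: plinth, top 30 mm above the bench. Origin on the bench under the window's middle; +x points to its post, +y is left when facing the post. Plinth from x -52 to 148, y -122 to 50 mm; rails 6 mm high along y at x = -38 and 38. Post 16 mm thick at x = 126 with a camera head, 175 mm above the bench in all, no part nearer than 90 mm to the window's middle. Yaw varies 0.25 rad.
- reader_window (a point): Middle of the square white window, 50 x 50 mm, on the plinth's top, 31 mm above the bench.
- shutter (a joint): Slide of the shutter, a dark steel sheet 64 x 62 x 4 mm on the plinth that covers the window at 0 m (start: 0 to 0.02) and uncovers it as it moves along the reader's -y; end stop at 0.075 m. It needs about 2 N and stays where it is left.
- shutter_grip (a point): On the shutter's black grip bar, on the shutter's middle, 50 mm above the bench. The bar is 12 mm wide along the reader's y, 46 mm long along the reader's x and stands from 35 to 60 mm above the bench. It moves with the shutter.
- plate_next: Dark steel filter plate to present, 92 x 46 x 8 mm, about 80 g, lying label up, turned any way. Origin: centre of its underside; +x along it to the notched end, +z the label side. The +x +y corner is missing (12 x 12 mm; left corner seen with that end pointing away). White frosted label on top from x 12 to 44 mm; 28 mm filter disc at x -16. Grip across its 46 mm width near the middle.
- label_field (a point): Middle of the label field on the plate to present: 30 mm from the plate's centre towards the notched end, on its upper face.
- plate_read: A like plate lying face down, already read: no label to be seen, and from above its notch is the right corner when the notched end points away. Origin at the centre of the side it lies on, +x to its notched end, z up. To be left where it lies.
There are look-alikes about, which are no part of the job. Leave any turquoise look-alike of the plate_next alone.

How it is judged:
On the way, in this order (a step that is already met when the one before it is completed fails the run):
1. the shutter is slid to its end stop (value of joint shutter above 0.071 m and height (world z) of plate_next below 0.02 m), for 0.2 s.
2. the label-up plate is lifted clear of the bench (height (world z) of plate_next above 0.05 m), for 0.2 s.
At the end, for the whole second after the job is handed in: Shutter within 6 mm of its stop; plate held still, clear of the reader, underside 30-80 mm above the window, label up, level to 10 deg; label middle within 18 mm of the window middle in plan; notched end to the post within 15 deg; face-down plate within 20 mm of its place (value of joint shutter above 0.069 m and horizontal distance between label_field and reader_window below 0.018 m and z of plate_next in the frame of reader_window between 0.03 and 0.08 m and angle between plate_next's own z axis and vertical below 0.17 rad and angle between the x axis of plate_next and the x axis of reader, either way round below 0.26 rad and x of plate_next in the frame of reader below -0.008 m and linear speed of plate_next below 0.03 m/s and contact force between plate_next and the fingers above 1 N and contact force between plate_next and reader below 0.3 N and distance of plate_read from where it was at the start of the episode below 0.02 m); the arm keeps its last pose, push and grip.
It fails at once if the face-down plate is moved by more than 20 mm (distance of plate_read from where it was at the start of the episode above 0.02 m).
It also fails if it takes over 51 s, if anything falls off the work surface, if the arm or the gripper's body presses on something with over 40 N, if the wrist force passes 120 N, or if a joint passes its speed limit or range.

ROBOT

A 6-joint arm with a two-finger parallel gripper is mounted at the origin on a cart in front of the work surface, level with it; the furniture and walls round the work are solid. World frame = base frame: x ahead of the robot, y to its left, z up, the work surface at z = 0. Lengths are in m, angles in rad, forces in N, time in s.
With the tool pointing down it reaches from about 0.375 to 0.9 m from the base axis. Payload 3.1 kg.
Tool frame: the origin (TCP) lies midway between the tips of the shut fingers; the grasp point (between the pads) lies 19 mm behind it; z points along the fingers, y is the line along which they close (so a half turn about z gives the same grasp; the last joint's range is limited). The gripper opens to 85 mm and grips with 20 to 120 N. Pads are 22 mm wide; open, the fingers measure 114 mm over their backs; the gripper's body (76 mm by 85 mm) begins 54 mm behind the grasp point. The pads swing forward as they close: fully open they stand 13 mm farther back than shut.
Start: joints at [-1.355, 0.527, 1.433, -0, 1.181, -0.178], TCP at [0.24, -0.577, 0.231] pointing down, gripper open.
Joint ranges: [-3.08, 3.08], [-0.75, 2.2], [0.22, 2.44], [-1.43, 4.57], [0, 2.65], [-2.85, 2.85]. Speed limits (rad/s): [2.79, 2.79, 3.14, 3.14, 3.14, 3.14].

INTERFACE

Orientations are given as a unit quaternion [x, y, z, w].
In Python, from station import manip gives the robot as it stands.
- The arm moves only by the tool step_arm, never from a script. Its argument "targets" is text: rows parted by semicolons, each of 4 numbers parted by spaces: the shift along the tool's x, y, z in mm, then the turn about the tool's z in degrees. A call has 1 to 12 rows; each row is the pose to reach, as a shift and turn from the pose commanded when the call began, along the tool's axes at that moment; what a row does not reach only later rows make up. A row lasts 1/10 s, in which the tool goes at most 50 mm and 8.59 degrees, less where a joint would pass 70% of its speed; a pose out of reach is approached as far as the arm can. A call with a gripper value outside its range is refused whole. "gripper" is the closure, from 0 (fully open) to 1 (shut), set as the call begins (left out, the last holds). The fingers move at their own pace and stop on an object; "squeeze" is the grip in N (left out, the last holds). Time passes only in rows, so rows that repeat a pose let the fingers close. It gives the time, the measured TCP pose, the force, the opening and the grip force at its end, in the units of the state.
- manip.sense(): the state, without advancing time (a new reading comes with each control period).
- manip.snapshot(name): name is "side" or "top" or "wrist"; returns the picture (420x560x3 uint8, red, green, blue); there is no depth.
- manip.get_calibration(name): a dict with "fov_y" (degrees; the focal length in pixels is half the picture's height over the tangent of half this angle, whatever the lens; pixels are square), "cx", "cy" (the principal point, pixels), "extrinsics" (4x4, takes a point from camera to world coordinates); the wrist camera has in their place "tool_from_camera" (4x4, takes a point from camera to tool coordinates, whose origin is the TCP and whose axes are the flange's). Camera axes: x right, y down, z forward; pixel columns grow to the right and rows downward; lengths in m; the calibration is good to about 2 mm. A picture is of the moment at which its call begins: read the wrist's pose just before it. get_calibration takes no time and is no camera call.
- manip.sign_off(): hands the job in; it is judged then, once.
Trained networks look in the newest picture that a camera, given by its name, has taken for a name from the list of things; names that differ only in an ending like _2 or _b are one class to them, and where a whole thing is asked for, a point or a joint stands for the part that bears it (a point fixed in the world has none). Each returns a list of dicts, best first, with "p" (0 to 1); they miss things now and then, are a little off and sometimes report something else, mostly with a low value. They report only what shows in the picture. A call takes as long as a camera call. They do not tell look-alikes from the thing itself.
- manip.recognise(camera, query): "position" ([column, row] in pixels, amid what is visible of it).
- manip.masks_of(camera, query): "pixels" (420x560 bool, what is visible of it) and "position" ([column, row] in pixels, amid what is visible of it).
- manip.mark_of(camera, query): "position" ([column, row] in pixels: a listed point, or the origin of a listed thing).
The state is a dict: "t": time; "q": joint angles; "qd": joint speeds; "tau": joint torques, N m; "tcp_pos": TCP position; "tool_rot": TCP orientation; "force": force on the tool from outside, world axes, zero at the start; "ft_torque": the same for the moment, N m; "finger_gap": opening from 0.0 (shut) to 1.0 (fully open); "gripper_force": force on a finger pad.
Only numpy, scipy, OpenCV 4.12 (cv2) and the standard library are available. Lean on these libraries where they do the work, as an engineer would, in place of code of your own. Each camera call takes 0.05 s, during which the arm holds its last target. There are 200 camera calls.

## Working session

There is one attempt and no reset: what is moved stays moved. The work goes in short steps, Python scripts to look and compute and a tool call to move; the robot and the scene stay as the last step left them, time stands still between calls to the robot, and variables do not carry over. Pictures are saved under pics/ and viewed, at most 10 in all, crops included, and the job is handed in when it is done.

Besides the shell and the picture viewer there is one more tool, called after "Call:" as name(argument=value, ...), one argument or row to a line, values as JSON. step_arm: Moves the arm, as the interface text tells. Its arguments: {"type":"object","properties":{"targets":{"type":"string"},"gripper":{"type":"number"},"squeeze":{"type":"number"}},"required":["targets"]}

```bash
mkdir -p pics
cat > h.py <<'E'
import numpy as np, cv2
from station import manip
from scipy.spatial.transform import Rotation as R
def cam(name):
    c=manip.get_calibration(name); f=210/np.tan(np.radians(c["fov_y"])/2)
    if name=="wrist":
        s=manip.sense(); T=np.eye(4); T[:3,:3]=R.from_quat(s["tool_rot"]).as_matrix(); T[:3,3]=s["tcp_pos"]
        E=T@np.array(c["tool_from_camera"])
    else: E=np.array(c["extrinsics"])
    return f,c["cx"],c["cy"],E
def ray(C,px,z):
    f,cx,cy,E=C; d=E[:3,:3]@np.array([(px[0]-cx)/f,(px[1]-cy)/f,1]); o=E[:3,3]
    return o+d*(z-o[2])/d[2]
def proj(C,P):
    f,cx,cy,E=C; p=np.linalg.inv(E)@np.append(P,1); return [f*p[0]/p[2]+cx,f*p[1]/p[2]+cy]
def snap(name,fn):
    C=cam(name); im=manip.snapshot(name); cv2.imwrite("pics/"+fn,im[:,:,::-1]); return C,im
E
python3 - <<'E'
from h import *
np.set_printoptions(precision=3,suppress=True)
a,im=snap("top","top1.png"); b,im2=snap("side","side1.png")
print(a,b)
for q,z in [("plate_next",.004),("label_field",.008),("plate_read",.004),("shutter_grip",.05),("reader_window",.031),("reader",0)]:
    for d in manip.mark_of("top",q)[:4]: print(q,round(d["p"],2),np.round(d["position"]),ray(a,d["position"],z))
E
```

```text
(np.float64(531.4002793700954), 279.1174783660645, 202.5290463003743, array([[ 0.013, -0.998,  0.064,  0.419],
       [-1.   , -0.013, -0.002,  0.108],
       [ 0.002, -0.064, -0.998,  1.378],
       [ 0.   ,  0.   ,  0.   ,  1.   ]])) (np.float64(435.03614418708526), 282.3653449636804, 200.39776634471033, array([[-0.967, -0.106,  0.231,  0.278],
       [-0.254,  0.358, -0.898,  0.955],
       [ 0.012, -0.928, -0.373,  0.397],
       [ 0.   ,  0.   ,  0.   ,  1.   ]]))
plate_next 0.88 [153. 238.] [0.411 0.431 0.004]
plate_next 0.69 [261. 210.] [0.486 0.153 0.004]
label_field 0.72 [151. 253.] [0.372 0.433 0.008]
label_field 0.71 [273. 203.] [0.505 0.122 0.008]
plate_read 0.6 [206. 204.] [0.501 0.296 0.004]
shutter_grip 0.87 [376. 180.] [ 0.563 -0.138  0.05 ]
reader_window 0.86 [376. 181.] [ 0.564 -0.139  0.031]
reader 0.92 [373. 182.] [ 0.563 -0.138  0.   ]
```

View pics/top1.png

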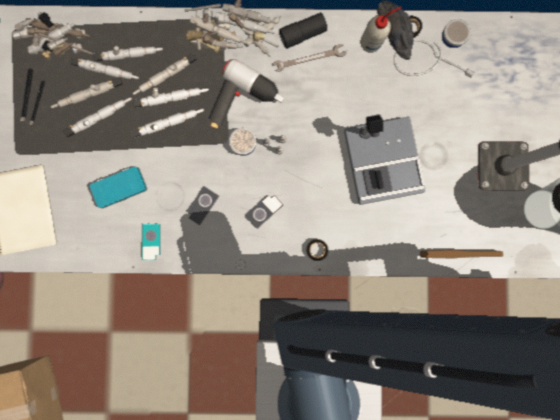

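View pics/side1.png

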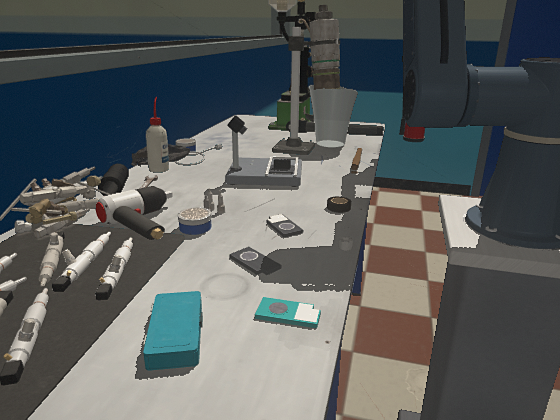

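Candidates: turquoise look-alike (151,240), dark plate with white label (264,208), dark face-down plate (204,205). By the description it is the dark one at (264,208). I'll check this in a crop that also includes the reader.

Run:
```python
from h import *
im=cv2.imread("pics/top1.png")
a=cv2.resize(im[180:240,180:300],None,fx=5,fy=5,interpolation=cv2.INTER_CUBIC)
b=cv2.resize(im[110:210,335:435],None,fx=5,fy=5,interpolation=cv2.INTER_CUBIC)[:, :500]
o=np.zeros((600,800,3),np.uint8); o[:300,:600]=a
b=cv2.resize(im[110:210,335:435],(300,300),interpolation=cv2.INTER_CUBIC); o[300:,:300]=b
cv2.imwrite("pics/crop1.png",o)
```

```text
(no output)
```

View pics/crop1.png

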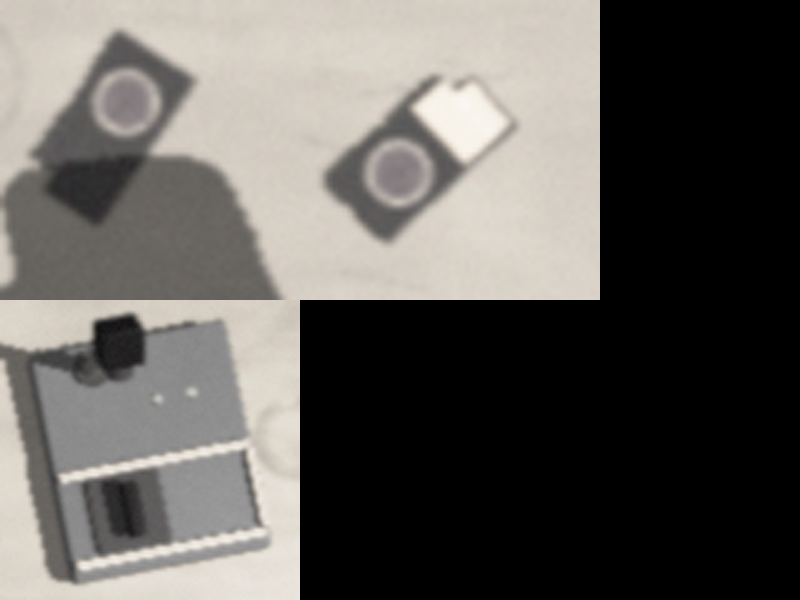

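The crop shows the label-up plate with its label end up-right and the notch at its upper-left corner (right choice; notch about (270,196)). The other dark plate has no label. The reader's post lies up-left, and the shutter bar is at about (376,179).

Run:
```python
from h import *
np.set_printoptions(precision=4,suppress=True)
C=cam("top")
g=lambda x,y,z:ray(C,(180+x/5-.4,180+y/5-.4),z)
r=lambda x,y,z:ray(C,(335+x/3-.3,110+(y-300)/3-.3),z)
disc=g(398,172,.008); c1=g(325,180,.008); c2=g(388,240,.008); c3=g(517,123,.008)
u=c3-c2; print("disc",disc,"yaw",np.arctan2(u[1],u[0]),np.linalg.norm(u),np.linalg.norm(c1-c2)); th=np.arctan2(u[1],u[0])
x=np.array([np.cos(th),np.sin(th),0]); print("centre", disc+.016*x, (c1+c3)/2)
A=r(60,478,.036);B=r(247,443,.036);c=r(78,567,.036);D=r(267,533,.036)
for p in (A-B,c-D): print(np.arctan2(-p[0],p[1]),np.linalg.norm(p))
yaw=.19; ex=np.array([np.cos(yaw),np.sin(yaw),0]); ey=np.array([-ex[1],ex[0],0])
for p,l in ((A,(38,50)),(B,(38,-122)),(c,(-38,50)),(D,(-38,-122))): print(p-ex*l[0]/1e3-ey*l[1]/1e3)
bar=r(123,507,.06); print("bar",bar)
s=manip.sense(); print(s["tcp_pos"],R.from_quat(s["tool_rot"]).as_matrix(),s["t"])
```

```text
disc [0.4763 0.1567 0.008 ] yaw -0.8201700593932573 0.0897930032468711 0.044901853026526946
centre [0.4872 0.145  0.008 ] [0.4871 0.145  0.008 ]
0.19925015740253046 0.16179409563085392
0.1914206831689023 0.16271924898062615
[ 0.5648 -0.1414  0.036 ]
[ 0.5644 -0.1311  0.036 ]
[ 0.5641 -0.1426  0.036 ]
[ 0.5626 -0.1334  0.036 ]
bar [ 0.5661 -0.1342  0.06  ]
[ 0.2404 -0.5768  0.2312] [[ 0.9231  0.3846 -0.0001]
 [ 0.3846 -0.9231  0.0003]
 [ 0.0001 -0.0003 -1.    ]] 0.4
```

Call:
step_arm(
  targets="40 -25 0 0; 80 -50 0 0; 125 -75 0 0; 170 -100 0 2; 210 -125 10 4; 255 -155 20 6; 300 -180 30 8; 340 -205 45 10; 385 -230 60 11.5; 430 -258 70 11.5; 468 -281 80 11.5; 468 -281 80 11.5",
  gripper=0.3,
)

```text
t: 1.6
tcp_pos: [0.5661, -0.1331, 0.1502]
tool_rot: [0.995, 0.099, -0.0, -0.001]
force: [-0.3, -1.0, -0.1]
finger_gap: 0.7
gripper_force: 0.0
```

Run:
```python
from h import *
np.set_printoptions(precision=4,suppress=True)
s=manip.sense(); print(s["t"],s["tcp_pos"],R.from_quat(s["tool_rot"]).as_matrix()[:,0],s["finger_gap"])
C,im=snap("wrist","w1.png")
for q,z in [("shutter_grip",.05),("reader_window",.031),("reader",0)]:
    for d in manip.mark_of("wrist",q)[:2]: print(q,round(d["p"],2),np.round(d["position"]),ray(C,d["position"],z))
```

```text
1.6 [ 0.5661 -0.1331  0.1502] [ 0.9802  0.1978 -0.    ] 0.6997067038097148
shutter_grip 0.72 [302. 220.] [ 0.5632 -0.1433  0.05  ]
reader_window 0.75 [292. 210.] [ 0.5637 -0.1368  0.031 ]
reader 0.79 [291. 200.] [ 0.5639 -0.1356  0.    ]
```

View pics/w1.png

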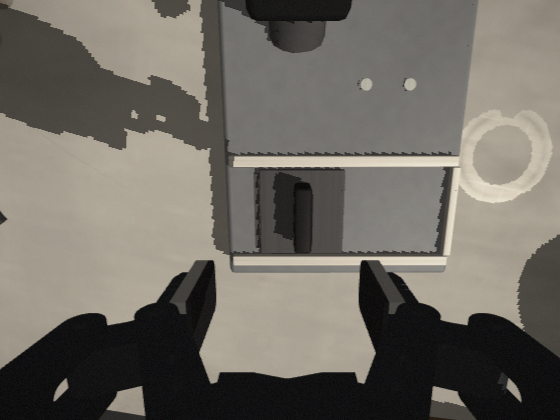

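The bar is at about (303,217), roughly 10 mm right of the finger centre. I'll straddle it, close, and then slide.

Call:
step_arm(
  targets="-5 9 30 0; -5 9 60 0; -5 9 90 0; -5 9 109 0; -5 9 109 0",
)

```text
t: 2.3
tcp_pos: [0.5585, -0.1487, 0.0404]
tool_rot: [0.995, 0.095, -0.002, -0.001]
force: [-0.6, 1.1, -0.3]
finger_gap: 0.701
gripper_force: 0.0
```

Call:
step_arm(
  targets="0 0 0 0; 0 0 0 0; 0 0 0 0; 0 0 0 0; 0 0 0 0",
  gripper=1,
  squeeze=25,
)

```text
t: 2.8
tcp_pos: [0.5618, -0.1476, 0.0439]
tool_rot: [0.995, 0.097, 0.001, 0.001]
force: [-0.9, -0.1, 6.5]
finger_gap: 0.13
gripper_force: 28.5
```

Call:
step_arm(
  targets="0 0 -3 0; 0 10 -3 0; 0 20 -3 0; 0 30 -3 0; 0 40 -3 0; 0 50 -3 0; 0 58 -3 0; 0 64 -3 0; 0 64 -3 0",
)

```text
t: 3.7
tcp_pos: [0.5744, -0.2101, 0.0441]
tool_rot: [0.995, 0.097, 0.001, -0.0]
force: [5.1, -0.8, -12.7]
finger_gap: 0.131
gripper_force: 26.7
```

Call:
step_arm(
  targets="0 2 1 0; 0 4 2 0; 0 6 2 0; 0 7 2 0; 0 7 2 0",
)

```text
t: 4.2
tcp_pos: [0.5748, -0.2121, 0.044]
tool_rot: [0.995, 0.096, -0.0, -0.003]
force: [5.3, 12.0, 1.2]
finger_gap: 0.13
gripper_force: 28.6
```

Call:
step_arm(
  targets="0 0 0 0; 0 0 0 0; 0 0 -1 0; 0 0 -40 0; 0 0 -80 0; 0 0 -110 0; 0 0 -110 0",
  gripper=0.3,
)

```text
t: 4.9
tcp_pos: [0.5776, -0.2193, 0.1586]
tool_rot: [0.995, 0.097, 0.004, 0.003]
force: [0.3, -0.2, 0.3]
finger_gap: 0.697
gripper_force: 0.0
```

Run:
```python
from h import *
np.set_printoptions(precision=4,suppress=True)
s=manip.sense(); print(s["t"],s["tcp_pos"],R.from_quat(s["tool_rot"]).as_matrix(),s["finger_gap"])
C,im=snap("wrist","w2.png")
for q,z in [("shutter_grip",.05),("reader_window",.031)]:
    for d in manip.mark_of("wrist",q)[:2]: print(q,round(d["p"],2),np.round(d["position"]),ray(C,d["position"],z))
m=(im.min(2)>180).astype(np.uint8)
n,l,st,ce=cv2.connectedComponentsWithStats(m)
for i in range(1,n):
    if st[i,4]>300: print(st[i],ce[i],ray(C,ce[i],.031))
```

```text
4.9 [ 0.5776 -0.2193  0.1586] [[ 0.9813  0.1922  0.0089]
 [ 0.1923 -0.9813 -0.0059]
 [ 0.0076  0.0075 -0.9999]] 0.6973363309031887
shutter_grip 0.65 [276. 212.] [ 0.5757 -0.2117  0.05  ]
reader_window 0.84 [179. 205.] [ 0.5614 -0.1379  0.031 ]
[ 143  171   69   63 3978] [177.9839 201.963 ] [ 0.5639 -0.1368  0.031 ]
```

View pics/w2.png

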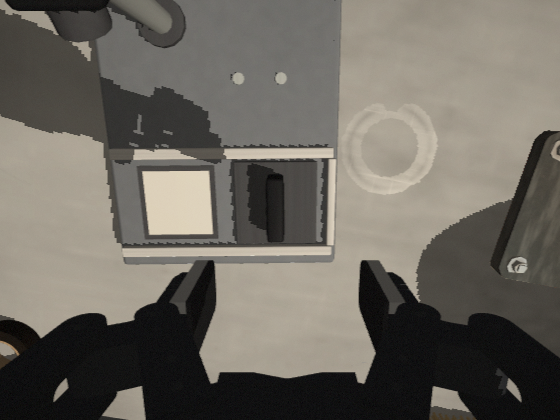

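The shutter is at its stop: the window is bare at (178,202) and the bar is at (276,210), 75 mm from the window's middle. Next I hover just behind the plate.

Call:
step_arm(
  targets="-5 -45 -10 0; -10 -90 -20 5; -15 -135 -20 13; -20 -180 -20 21; -25 -225 -20 29; -28 -270 -20 37; -30 -315 -20 45; -35 -360 -10 53; -35 -400 0 58; -35 -400 0 58; -35 -400 0 58",
  gripper=0,
)

```text
t: 6.15
tcp_pos: [0.462, 0.1693, 0.1518]
tool_rot: [0.918, -0.396, -0.001, 0.001]
force: [0.1, -0.2, 0.0]
finger_gap: 0.999
gripper_force: 0.0
```

Run:
```python
from h import *
np.set_printoptions(precision=4,suppress=True)
s=manip.sense(); print(s["t"],s["q"],s["tcp_pos"],R.from_quat(s["tool_rot"]).as_matrix(),s["finger_gap"])
C,im=snap("wrist","w3.png")
for q,z in [("plate_next",0.0),("label_field",.008)]:
    for d in manip.mark_of("wrist",q)[:2]: print(q,round(d["p"],2),np.round(d["position"]),ray(C,d["position"],z))
for d in manip.masks_of("wrist","plate_next")[:2]:
    m=d["pixels"].astype(np.uint8); cs,_=cv2.findContours(m,0,1); c=max(cs,key=cv2.contourArea)
    P=np.array([ray(C,p[0],.008)[:2]*1000 for p in c],np.float32); (o,wh,an)=cv2.minAreaRect(P); print(d["p"],o,wh,an)
```

```text
6.15 [ 0.1239  0.4745  1.8379 -0.0007  0.8329  2.5097] [0.462  0.1693 0.1518] [[ 0.6862 -0.7274 -0.0036]
 [-0.7274 -0.6862 -0.001 ]
 [-0.0018  0.0033 -1.    ]] 0.9989281839421046
plate_next 0.89 [288. 157.] [0.4835 0.1446 0.    ]
label_field 0.95 [288. 116.] [0.5051 0.121  0.008 ]
0.63 (485.6393127441406, 145.71328735351562) (45.88042068481445, 91.84226989746094) 43.18389129638672
```

View pics/w3.png

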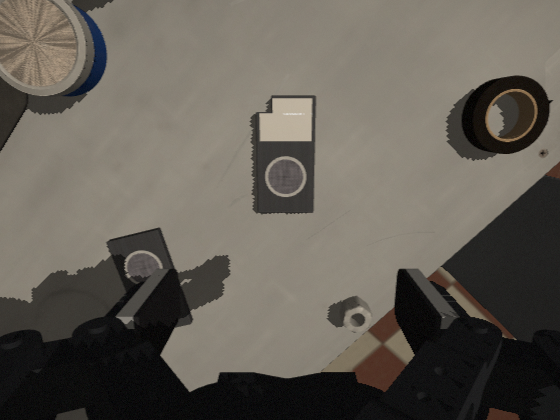

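The view is lined up: plate at (285,155), notch at the upper left of the label end, face-down plate at (150,275) clear of the finger path.

Call:
step_arm(
  targets="33 0 0 0; 33 0 45 0; 33 0 90 0; 33 0 125 0; 33 0 138 0; 33 0 145 0; 33 0 148 0; 33 0 148 0",
  gripper=0.3,
)

```text
t: 7.15
tcp_pos: [0.4869, 0.1446, 0.0063]
tool_rot: [0.917, -0.398, 0.001, -0.001]
force: [0.2, -0.4, 0.0]
finger_gap: 0.703
gripper_force: 0.0
```

Call:
step_arm(
  targets="0 0 2 0; 0 0 4 0; 0 0 4 0; 0 0 4 0",
)

```text
t: 7.55
tcp_pos: [0.4861, 0.1448, 0.0016]
tool_rot: [0.918, -0.398, 0.0, -0.0]
force: [-0.2, 0.7, 0.0]
finger_gap: 0.699
gripper_force: 0.0
```

Call:
step_arm(
  targets="0 0 2 0; 0 0 4 0; 0 0 4 0; 0 0 4 0",
)

```text
t: 7.95
tcp_pos: [0.4858, 0.1447, -0.0029]
tool_rot: [0.917, -0.398, -0.0, 0.0]
force: [-0.0, 0.1, 0.6]
finger_gap: 0.703
gripper_force: 0.0
```

Call:
step_arm(
  targets="0 0 0 0; 0 0 0 0; 0 0 0 0; 0 0 0 0",
  gripper=1,
  squeeze=45,
)

```text
t: 8.35
tcp_pos: [0.4862, 0.1447, -0.002]
tool_rot: [0.917, -0.398, 0.0, -0.0]
force: [-0.2, 0.5, 6.2]
finger_gap: 0.527
gripper_force: 49.0
```

Call:
step_arm(
  targets="0 0 -8 0; 0 0 -25 0; 0 0 -50 0; 0 0 -80 0; 0 0 -110 0; 0 0 -130 0; 0 0 -130 0",
)

```text
t: 9.05
tcp_pos: [0.4877, 0.1449, 0.1302]
tool_rot: [0.918, -0.398, 0.003, -0.001]
force: [1.4, 0.7, -1.2]
finger_gap: 0.523
gripper_force: 46.3
```

Run:
```python
from h import *
np.set_printoptions(precision=4,suppress=True)
s=manip.sense(); print(s["t"],s["tcp_pos"],R.from_quat(s["tool_rot"]).as_matrix(),s["finger_gap"])
C,im=snap("wrist","w4.png")
for q in ("plate_next","label_field"):
    for d in manip.mark_of("wrist",q)[:1]: print(q,round(d["p"],2),d["position"],ray(C,d["position"],s["tcp_pos"][2]+.002+(.008 if q[0]=="l" else 0)))
```

```text
9.05 [0.4877 0.1449 0.1302] [[ 0.6836 -0.7298  0.0064]
 [-0.7298 -0.6836  0.0005]
 [ 0.004  -0.005  -1.    ]] 0.5230234311172357
plate_next 0.93 [287.7, 275.3] [0.4874 0.1446 0.1322]
label_field 0.92 [288.8, 214.5] [0.5069 0.1231 0.1402]
```

View pics/w4.png

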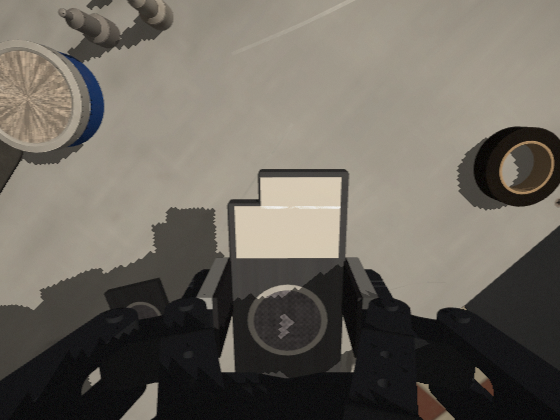

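The plate is held square, label up, with its notch at the upper left (about (245,200)). Carrying it to the window.

Call:
step_arm(
  targets="12 8 0 -4; 36 24 0 -10; 65 43 0 -17; 95 63 0 -24; 125 84 0 -31; 155 104 0 -38; 185 124 0 -45; 212 142 0 -51; 232 155 0 -56; 242 162 0 -58; 242 162 0 -58; 242 162 0 -58",
)

```text
t: 10.4
tcp_pos: [0.5319, -0.142, 0.1259]
tool_rot: [0.995, 0.096, -0.001, -0.001]
force: [0.3, 0.3, -0.6]
finger_gap: 0.525
gripper_force: 46.3
```

Call:
step_arm(
  targets="0 0 12 0; 0 0 30 0; 0 0 44 0; 0 0 49 0; 0 0 49 0; 0 0 49 0",
)

```text
t: 11.0
tcp_pos: [0.5332, -0.1422, 0.0783]
tool_rot: [0.995, 0.097, 0.0, -0.0]
force: [-0.4, -0.5, -0.9]
finger_gap: 0.521
gripper_force: 46.3
```

Run:
```python
from h import *
np.set_printoptions(precision=4,suppress=True)
s=manip.sense(); print(s["t"],s["tcp_pos"],R.from_quat(s["tool_rot"]).as_matrix(),s["finger_gap"])
C,im=snap("wrist","w5.png")
for q in ("plate_next","label_field"):
    for d in manip.mark_of("wrist",q)[:1]: print(q,round(d["p"],2),d["position"],ray(C,d["position"],s["tcp_pos"][2]+.002+(.008 if q[0]=="l" else 0)))
C,im2=snap("side","s5.png")
for q in ("plate_next","label_field","shutter_grip"):
    for d in manip.mark_of("side",q)[:2]: print(q,round(d["p"],2),d["position"])
print(proj(C,[.5638,-.137,.09]))
o=cv2.resize(im2[90:220,200:330],(420,420)); cv2.imwrite("pics/c5.png",np.hstack([cv2.resize(im[60:420],(380,420)),o])[:,:,::-1])
```

```text
11.0 [ 0.5332 -0.1422  0.0783] [[ 0.9811  0.1935  0.    ]
 [ 0.1935 -0.9811  0.    ]
 [ 0.     -0.     -1.    ]] 0.5213311427792546
label_field 0.75 [288.0, 212.7] [ 0.5626 -0.1362  0.0883]
plate_next 0.8 [287.3, 316.7]
plate_next 0.49 [293.3, 154.2]
label_field 0.69 [309.2, 310.7]
label_field 0.52 [284.5, 149.3]
shutter_grip 0.46 [287.0, 154.4]
[np.float64(281.25255138981834), np.float64(149.15559131237265)]
```

View pics/c5.png

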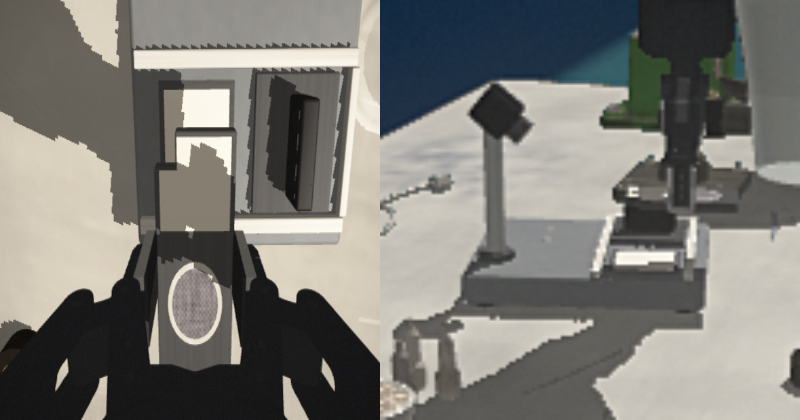

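The plate is level, clear of the shutter bar, and points at the post. The label is at (0.563,-0.136), about 1 mm from the window's middle, and the window is bare. Handing in.

```bash
python3 -c "
from station import manip
print(manip.sign_off())"
```

```text
the job is handed in; nothing more can be done
None
```

The job is handed in: the shutter is at its stop and the label-up plate is held level about 5 cm above the bare window, label middle about 1 mm off centre and notched end towards the post; no verdict came back.

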